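# Slide the dough scraper home in the counter tray and tilt the price panel

### The arm

A 6-joint arm with a two-finger parallel gripper is mounted at the origin on the work surface. World frame = base frame: x ahead of the robot, y to its left, z up, the work surface at z = 0. Lengths are in m, angles in degrees, forces in N, time in s.
With the tool pointing down it reaches from about 0.25 to 0.725 m from the base axis. Payload 9.7 kg.
Tool frame: the origin (TCP) lies between the finger pads; the fingertips stand 11 mm ahead of it and the grasp point (between the pads) lies 8 mm behind it; y points along the fingers, x is the direction in which the jaws open and shut, and the axes are right-handed (so a half turn about y gives the same grasp; the last joint's range is limited). The gripper opens to 85 mm and grips with 20 to 120 N. Pads are 22 mm wide; open, the fingers measure 114 mm over their backs; the gripper's body (76 mm by 85 mm) begins 54 mm behind the grasp point. The pads swing forward as they close: fully open they stand 13 mm farther back than shut.
Start: joints at [74.656, 4.979, 10.078, 95.1, 0, 90], TCP at [0.146, 0.53, 0.242] pointing down, gripper open.
Joint ranges: [-179.16, 179.16], [-48.56, 103.87], [-65.8, 70.77], [-126.05, 130.52], [-82.76, 87.17], [-180, 180]. Speed limits (degrees/s): [127.2, 127.2, 147.25, 180, 180, 180].

### API

Orientations are given as [roll, pitch, yaw] about the fixed x, y, z axes, in that order (R = Rz(yaw) Ry(pitch) Rx(roll)).
In Python, from workcell import bot, vision gives the robot as it stands. The module is installed in compiled form; this text tells all that it offers.
- The arm moves only by the shell command python3 -m crank 'ROWS' [OPENING] [FORCE]. ROWS is text: rows parted by semicolons, each of 6 numbers parted by spaces: the shift along the tool's x, y, z in m, then the turn, a rotation vector about the tool's x, y, z in rad. A call has 1 to 8 rows; each row is the pose to reach, as a shift and turn from the pose commanded when the call began, along the tool's axes at that moment; what a row does not reach only later rows make up. A row lasts 1/10 s, in which the tool goes at most 50 mm and 8.59 degrees, less where a joint would pass 70% of its speed; a pose out of reach is approached as far as the arm can. A call with a gripper value outside its range is refused whole. OPENING is the gripper's target within -1 to 1 (shut at 1, half-way at 0, fully open at -1), set as the call begins (- or left out, the last holds). The fingers move at their own pace and stop on an object; FORCE is the grip in N (left out, the last holds). Time passes only in rows, so rows that repeat a pose let the fingers close. It gives the time, the measured TCP pose, the force and the opening at its end, in the units of the state.
- bot.get_obs(): the state, without advancing time (a new reading comes with each control period).
- vision.camera(name): name is "scene" or "top"; returns the picture (420x560x3 uint8, red, green, blue); there is no depth.
- vision.get_calibration(name): a dict with "fx", "fy", "cx", "cy" (pixels), "distortion" ([k1, k2, p1, p2, k3] as OpenCV has them; the pictures are not rectified), "rvec" (rotation vector, rad) and "tvec" (3), from world to camera coordinates, as OpenCV has them. Camera axes: x right, y down, z forward; pixel columns grow to the right and rows downward; lengths in m; the calibration is good to about 2 mm. A picture is of the moment at which its call begins. get_calibration takes no time and is no camera call.
- bot.job_done(): hands the job in, once; it reports no verdict.
The state is a dict: "time": time; "q": joint angles; "qd": joint speeds; "joint_efforts": joint torques, N m; "ee_pos": TCP position; "tcp_rot": TCP orientation; "wrist_force": force on the tool from outside, world axes, zero at the start; "torque": the same for the moment, N m; "opening": finger opening in m.
Only numpy, scipy, OpenCV 4.12 (cv2) and the standard library are available. Lean on these libraries where they do the work, as an engineer would, in place of code of your own. Each camera call takes 0.05 s, during which the arm holds its last target. There are 200 camera calls.

### The job

Get the bread counter's tray ready: slide the loose blue dough scraper, lying flat, into the bay with the pale blue pad until it is fully home against the bay's back wall. Tilt the tray's yellow price panel outwards, away from the bays, to lean 35 degrees from upright, in line with the red stays at its ends, so that it stays there by itself. Leave the green scraper, the jam jar and the carton where they are.

Things in the scene. Friction and masses are not known exactly. Their poses are not given: they have to be found in the camera images.
- tray: Light wooden tray fixed on the counter, 240 (x) by 238 (y) mm. Origin: centre of its underside, at counter height. +x points from the robot's side to the bays, +y to the panel's side. Floor top 12 mm above the counter. From x -120 to 21 mm it is a flat apron with no rim; beyond lie two equal bays open towards it, centred at y 56 and -56 mm, 98 mm wide, their back wall's inner face at x 106 mm.
- blue_pad: Flat pale blue pad that marks the free bay (either one); no obstacle to sliding. Axes parallel to the tray's. Origin on the tray floor, on the bay's middle line, 55.5 mm before its back wall: the scraper is home when its origin lies here (x 0.5 mm at contact). The bays' dark walls are 14 mm thick, 18 mm high over the floor, at tray y -112, 0, 112 mm, with round noses at tray x 21 mm.
- blue_scraper: Loose flat blue plate, 110 (own x) by 90 (own y) mm, 8 mm thick, 0.12 kg; too wide to grip, push it by its edges. Starts on the apron in front of the middle wall, clear of the bays, own x up to 0.4 rad askew to the tray's. Origin: centre of its underside. White strip: its +x end, nearest the bays; black slot near its -x end. Home, 25 mm of it stick out of the bay.
- green_scraper: The same plate in green, loose, already home in the other bay. Leave it.
- panel (a joint): Lean of the yellow price panel on its friction hinge, rad: 0 upright, positive leaning outwards (towards the tray's +y, away from the bays), negative over the bays; range -0.35 to 1.3, starts between -0.25 and 0.15, wanted 0.61 (35 degrees). It stays where it is left; 1 to 2 N near its top edge moves it.
- panel_hinge (a point): Middle of the panel's hinge line, along the tray's x, at tray x 62, y 128 mm, 20 mm above the counter. The panel is a plate 90 mm long along the hinge, 80 mm high from it, 5 mm thick. Beside its ends, at tray x 7 and 117 mm, fixed red stays 50 mm long lean outwards at the wanted angle.
- panel_top (a point): Middle of the panel's top edge, 80 mm from the hinge.
- jam_jar: Bystander: amber jar with a red cap, 62 mm across, 90 mm high, loose on the counter on the tray's -y side. Origin: centre of its underside.
- carton: Bystander: cardboard carton 70 x 50 x 60 mm high, loose on the counter on the tray's +y side, beyond the panel's reach. Origin: centre of its underside.
Things that resemble listed ones, but are neither listed nor needed, are in the scene too. There is more than one size of the blue_scraper; the job needs the middle-sized.

How it is judged (in metres and radians):
At the end, for the whole second after the job is handed in: Blue scraper flat and still on the tray floor in the pale blue bay, inner end within 5 mm of the back wall, square within 0.1 rad; panel still, leaning outwards 35 degrees within 7 (0.49 to 0.73 rad); green scraper within 15 mm, jar and carton within 30 mm of their starts (x of blue_scraper in the frame of blue_pad between -0.0045 and 0.005 m and y of blue_scraper in the frame of blue_pad between -0.008 and 0.008 m and z of blue_scraper in the frame of blue_pad below 0.004 m and angle between the x axis of blue_scraper and the x axis of blue_pad, either way round below 0.1 rad and angle between blue_scraper's own z axis and vertical below 0.05 rad and linear speed of blue_scraper below 0.01 m/s and value of joint panel between 0.49 and 0.73 rad and velocity of joint panel between -0.03 and 0.03 rad/s and distance of green_scraper from where it was at the start of the episode below 0.015 m and distance of each of jam_jar, carton from where it was at the start of the episode below 0.03 m); the robot touches nothing.
It fails at once if the jam jar is knocked over (angle between jam_jar's own z axis and vertical above 0.5 rad).
It fails at once if the green scraper is pushed out of its place by over 30 mm (distance of green_scraper from where it was at the start of the episode above 0.03 m).
It also fails if it takes over 54 s, if anything falls off the work surface, if the arm or the gripper's body presses on something with over 40 N, if the wrist force passes 120 N, or if a joint passes its speed limit or range.

## Working session

There is one attempt and no reset: what is moved stays moved. The work goes in short steps, Python scripts to look and compute and a shell command to move; the robot and the scene stay as the last step left them, time stands still between calls to the robot, and variables do not carry over. Pictures are saved under pics/ and viewed, about 8 in all and at most 12, crops included, and the job is handed in when it is done.

```bash
mkdir -p pics; python3 - <<'E'
from workcell import bot, vision
import cv2
for n in("top","scene"):
    im=vision.camera(n); cv2.imwrite(f"pics/{n}0.png",im[:,:,::-1])
    c=vision.get_calibration(n); print(n,{k:[round(float(x),4) for x in __import__('numpy').ravel(v)] for k,v in c.items()})
o=bot.get_obs(); print(o)
E
```

```text
top {'fx': [525.9981], 'fy': [525.9981], 'cx': [277.1192], 'cy': [206.092], 'distortion': [0.0126, 0.0, 0.0, 0.0, 0.0], 'rvec': [2.1335, -2.1384, 0.2077], 'tvec': [0.0575, 0.5055, 1.2091]}
scene {'fx': [477.1445], 'fy': [477.1445], 'cx': [281.4428], 'cy': [209.4452], 'distortion': [-0.0703, 0.0, 0.0, 0.0, 0.0], 'rvec': [2.4853, 0.6351, -0.2116], 'tvec': [-0.5, -0.1037, 1.249]}
{'time': 0.1, 'q': array([ 7.46562433e+01,  5.00751964e+00,  1.00386167e+01,  9.50972611e+01,
       -1.67007154e-03,  9.00018701e+01]), 'qd': array([-0.01455017,  0.00204905,  0.08659981,  0.0564662 ,  0.14806039,
       -0.07858869]), 'joint_efforts': array([-3.54131371e-04, -5.21564090e+01,  4.65650618e+01,  1.60261901e-02,
       -1.10185376e-04, -3.65257051e-06]), 'ee_pos': array([0.14549571, 0.5302212 , 0.24165468]), 'tcp_rot': array([-9.00016722e+01,  6.61639985e-02,  7.46543732e+01]), 'wrist_force': array([-0.09655574,  0.00291906,  0.65792544]), 'torque': array([ 0.01960416,  0.03588184, -0.01694259]), 'opening': 0.08537845363084255}
```

View pics/top0.png

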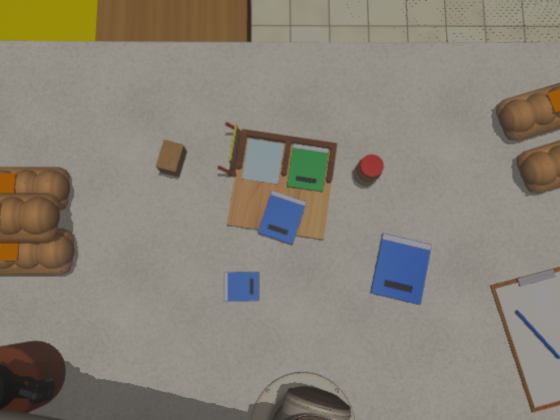

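View pics/scene0.png

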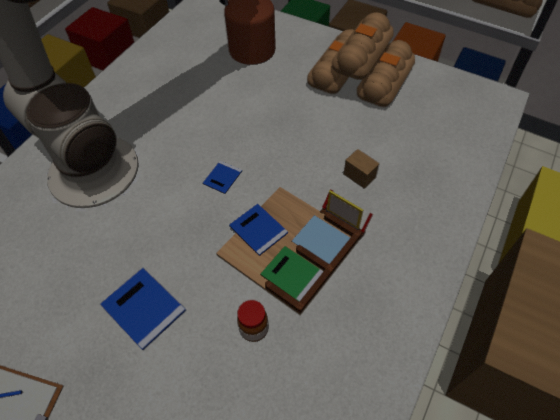

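Three blue plates are visible in the top picture: a small one at (243,286), one on the tray apron at (282,217), and a large one at (402,268). The one on the apron, in front of the middle wall, fits the description. The pad is at (263,160), in the +y bay, and the yellow panel at (235,150). I'll measure these and confirm with an enlarged crop.

```bash
cat > h.py <<'E'
import numpy as np, cv2
from workcell import bot, vision
def cam(n):
    c=vision.get_calibration(n); K=np.array([[c['fx'],0,c['cx']],[0,c['fy'],c['cy']],[0,0,1.]])
    R=cv2.Rodrigues(np.float64(c['rvec']))[0]; t=np.ravel(c['tvec']).astype(float)
    return K,np.float64(c['distortion']),R,t
def ray(n,px):
    K,d,R,t=cam(n); u=cv2.undistortPoints(np.float64(px).reshape(-1,1,2),K,d).reshape(-1,2)
    return -R.T@t, np.c_[u,np.ones(len(u))]@R
def plane(n,px,z):
    o,D=ray(n,px); return o+D*((z-o[2])/D[:,2])[:,None]
def proj(n,P):
    K,d,R,t=cam(n); return cv2.projectPoints(np.float64(P).reshape(-1,1,3),cv2.Rodrigues(R)[0],t,K,d)[0].reshape(-1,2)
def mask(im,lo,hi,roi):
    h=cv2.cvtColor(im,cv2.COLOR_RGB2HSV); m=cv2.inRange(h,lo,hi); k=np.zeros_like(m)
    x0,y0,x1,y1=roi; k[y0:y1,x0:x1]=m[y0:y1,x0:x1]; return k
def quad(n,m,z):
    c=max(cv2.findContours(m,cv2.RETR_EXTERNAL,cv2.CHAIN_APPROX_NONE)[0],key=cv2.contourArea)
    W=plane(n,c.reshape(-1,2),z)[:,:2]; (cx,cy),s,a=cv2.minAreaRect((W*1000).astype(np.float32))
    return np.round(cv2.boxPoints(((cx,cy),s,a)),1),(round(cx,1),round(cy,1)),np.round(s,1),round(a,1)
E
python3 - <<'E'
from h import *
t=cv2.imread('pics/top0.png')[:,:,::-1].copy(); s=cv2.imread('pics/scene0.png')[:,:,::-1].copy()
hs=cv2.cvtColor(t,cv2.COLOR_RGB2HSV)
for nm,p in dict(wood=(245,205),pad=(263,160),blue=(285,210),panel=(235,145),strip=(290,196)).items(): print(nm,hs[p[1],p[0]])
B=((105,130,60),(125,255,255))
for n,im,rois in(("top",t,[(225,180,320,250),(220,260,270,310),(360,220,440,310)]),("scene",s,[(220,195,300,260),(190,150,250,200),(90,250,200,360)])):
    for r in rois: print(n,'blue',quad(n,mask(im,*B,r),.02)[1:])
print('pad',quad('top',mask(t,(85,15,100),(110,90,255),(235,130,290,190)),.012))
print('green',quad('top',mask(t,(50,100,40),(80,255,255),(280,135,335,200)),.02))
print('wood',quad('top',mask(t,(5,70,120),(22,200,255),(220,165,335,245)),.012))
a=cv2.resize(t[110:250,150:340],None,fx=3.2,fy=3.2,interpolation=2)
b=cv2.resize(s[140:320,200:400],None,fx=2.4,fy=2.4,interpolation=2)
o=np.zeros((460+0,608+192,3),np.uint8)
cv2.imwrite('pics/crop_t.png',cv2.resize(t[110:250,150:340],None,fx=4,fy=4,interpolation=2)[:,:,::-1])
cv2.imwrite('pics/crop_s.png',cv2.resize(s[150:320,210:390],None,fx=3.5,fy=3.5,interpolation=2)[:,:,::-1])
E
```

```text
wood [ 15 119 152]
pad [ 96  27 150]
blue [110 144 154]
panel [15 41 75]
strip [ 11  45 137]
top blue ((478.7, 47.0), array([84.7, 94.6]), 71.4)
top blue ((318.4, 137.4), array([66.7, 60.8]), 89.8)
top blue ((352.2, -237.3), array([117. , 129.6]), 76.5)
scene blue ((477.9, 46.3), array([89.2, 96.3]), 71.3)
scene blue ((325.7, 129.9), array([66.4, 73.8]), 0.3)
scene blue ((356.9, -242.0), array([117.7, 129.4]), 76.4)
pad (array([[570.2,  56.3],
       [669. ,  41.1],
       [682.2, 126.3],
       [583.4, 141.6]], dtype=float32), (626.2, 91.3), array([ 86.2, 100. ]), 81.2)
green (array([[547.4, -54.2],
       [643.4, -68.9],
       [656.7,  17.6],
       [560.7,  32.3]], dtype=float32), (602.1, -18.3), array([87.5, 97.2]), 81.3)
wood (array([[429.9, -55.6],
       [598.1, -81.4],
       [634.3, 153.7],
       [466.1, 179.6]], dtype=float32), (532.1, 49.1), array([237.9, 170.2]), 81.3)
```

View pics/crop_t.png

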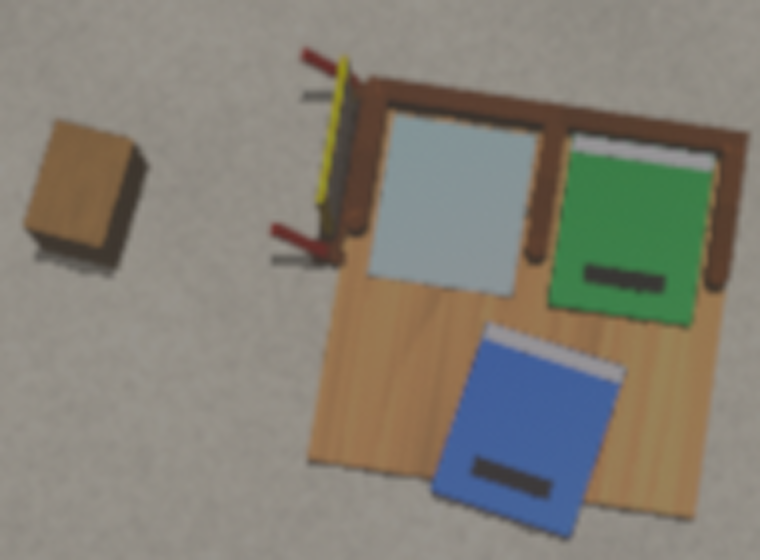

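View pics/crop_s.png

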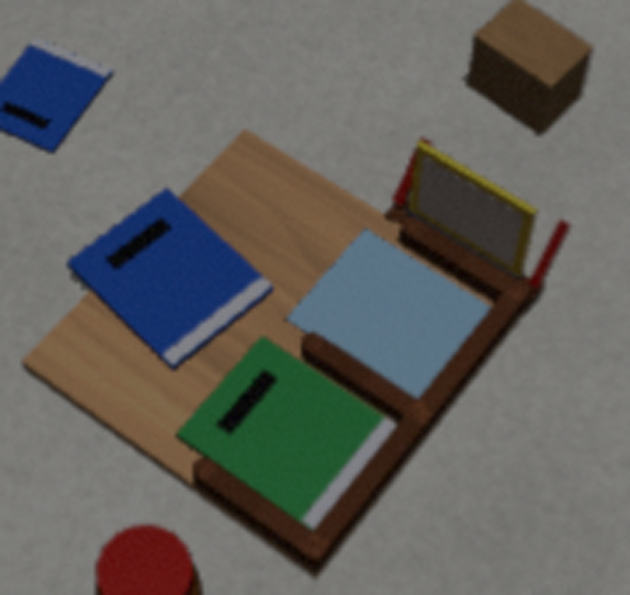

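The crops confirm it. The middle-sized plate lies on the apron at (282,217); the small (≈66 mm) and large (≈130 mm) plates lie off the tray. The tray works out at (0.5666, 0.0438) with yaw -8.75°, which predicts the pad at (625,91) mm against a measured (626,91). The plate is at tray (-81,-11) mm, about -10° askew. I'll do the panel first.

```bash
cat >> h.py <<'E'
from scipy.spatial.transform import Rotation as Ro
YAW=-8.75; O=np.array([.5666,.0438]); c_,s_=np.cos(np.radians(YAW)),np.sin(np.radians(YAW)); RT=np.array([[c_,-s_],[s_,c_]])
def tray(p): return (np.asarray(p)[...,:2]-O)@RT
def toW(p): return RT@np.asarray(p)+O
def go(x,y,z,yaw):
    "tray mm, TCP z mm above counter, yaw of jaw axis relative to tray"
    b=bot.get_obs(); R0=Ro.from_euler('xyz',b['tcp_rot'],degrees=True); R1=Ro.from_euler('xyz',[-90,0,YAW+yaw],degrees=True)
    d=np.r_[toW([x/1e3,y/1e3]),z/1e3]-b['ee_pos']
    print('at',np.round(tray(b['ee_pos'])*1e3,1),np.round(b['ee_pos'][2]*1e3,1),'shift',np.round(R0.inv().apply(d),4),'turn',np.round((R0.inv()*R1).as_rotvec(),3))
E
python3 -c "
from h import *
go(62,75,200,0)"
```

```text
at [-490.2  416.7] 241.7 shift [-0.276   0.042  -0.5878] turn [ 1.000e-03  1.456e+00 -1.000e-03]
```

```bash
python3 -m crank '-0.276 0.042 -0.588 0 1.456 0;-0.276 0.042 -0.588 0 1.456 0;-0.276 0.042 -0.588 0 1.456 0;-0.276 0.042 -0.588 0 1.456 0;-0.276 0.042 -0.588 0 1.456 0;-0.276 0.042 -0.588 0 1.456 0;-0.276 0.042 -0.588 0 1.456 0;-0.276 0.042 -0.588 0 1.456 0' 1 30
python3 -c "
from h import *
go(62,75,200,0)"
```

```text
time: 0.9
ee_pos: [0.4503, 0.2695, 0.2162]
tcp_rot: [-90.0, 0.0, 5.5]
wrist_force: [0.6, 1.2, -0.7]
opening: 0.0003
at [-149.3  205.3] 216.2 shift [ 0.1726  0.0162 -0.1785] turn [ 0.     0.249 -0.   ]
```

```bash
python3 -m crank '0.173 0.016 -0.178 0 0.249 0;0.173 0.016 -0.178 0 0.249 0;0.173 0.016 -0.178 0 0.249 0;0.173 0.016 -0.178 0 0.249 0;0.173 0.016 -0.178 0 0.249 0;0.173 0.016 -0.178 0 0.249 0;0.173 0.016 -0.178 0 0.249 0'
python3 -c "
from h import *
go(62,75,85,0)"
```

```text
time: 1.6
ee_pos: [0.6398, 0.111, 0.1989]
tcp_rot: [-90.0, 0.1, -8.5]
wrist_force: [-0.8, -0.3, 0.4]
opening: 0.0001
at [62.1 77.5] 198.9 shift [ 0.0002  0.1139 -0.0024] turn [ 0.001  0.005 -0.002]
```

```bash
python3 -m crank '0 0.05 -0.002 0 0 0;0 0.1 -0.002 0 0 0;0 0.114 -0.002 0 0 0;0 0.114 -0.002 0 0 0' && python3 -m crank '0 0 0.01 0 0 0;0 0 0.02 0 0 0;0 0 0.03 0 0 0;0 0 0.04 0 0 0;0 0 0.05 0 0 0;0 0 0.06 0 0 0;0 0 0.065 0 0 0;0 0 0.065 0 0 0'
python3 - <<'E'
from h import *
go(62,150,85,0)
cv2.imwrite('pics/s1.png',cv2.resize(vision.camera('scene')[130:320,200:420],None,fx=3,fy=3,interpolation=2)[:,:,::-1])
E
```

```text
time: 2.0
ee_pos: [0.6373, 0.1106, 0.085]
tcp_rot: [-90.1, 0.2, -8.3]
wrist_force: [-0.3, -0.6, 1.2]
opening: 0.0002
time: 2.8
ee_pos: [0.6486, 0.1752, 0.0862]
tcp_rot: [-90.0, 0.0, -8.3]
wrist_force: [0.3, -0.1, -0.6]
opening: -0.0002
at [ 61.1 142.3] 86.2 shift [0.001  0.0012 0.0077] turn [-0.     0.008 -0.   ]
```

View pics/s1.png

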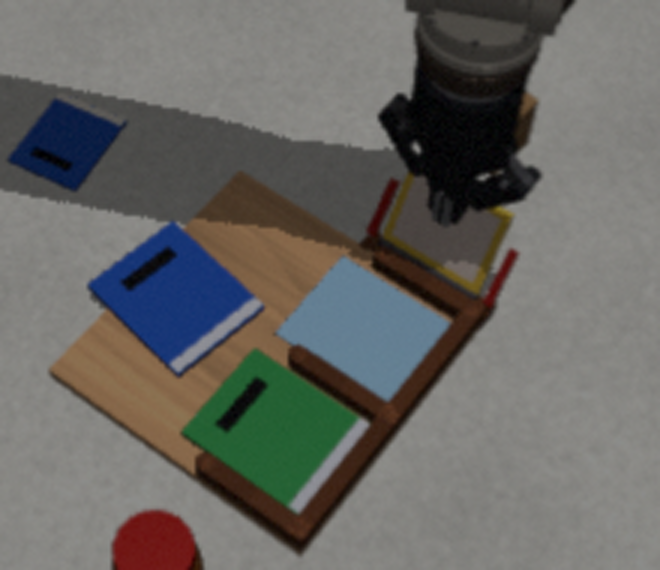

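The panel has tilted and now looks close to the line of the stays. I'll retreat, go to the staging point beside the scraper, and measure.

```bash
python3 -m crank '0 0 -0.03 0 0 0;0 -0.05 -0.03 0 0 0;0 -0.1 -0.03 0 0 0;0 -0.115 -0.03 0 0 0' && python3 -c "
from h import *
go(-76,-95,150,-9.9)"
```

```text
time: 3.25
ee_pos: [0.6453, 0.1443, 0.2077]
tcp_rot: [-89.8, -0.4, -8.4]
wrist_force: [-0.1, 0.1, 0.1]
opening: -0.0002
at [ 62.5 111.3] 207.7 shift [-0.1401  0.0562 -0.2056] turn [-0.003  0.179  0.006]
```

```bash
python3 -m crank '-0.158 0.056 -0.2 0 0.179 0;-0.158 0.056 -0.2 0 0.179 0;-0.158 0.056 -0.2 0 0.179 0;-0.158 0.056 -0.2 0 0.179 0;-0.158 0.056 -0.2 0 0.179 0;-0.158 0.056 -0.2 0 0.179 0;-0.158 0.056 -0.2 0 0.179 0' 0
python3 - <<'E'
from h import *
go(-94,-90,26,-9.9)
t=vision.camera('top');s=vision.camera('scene')
cv2.imwrite('pics/s2r.png',s[:,:,::-1]);cv2.imwrite('pics/t2r.png',t[:,:,::-1])
cv2.imwrite('pics/s2.png',np.vstack([cv2.resize(s[170:245,310:400],None,fx=6,fy=6,interpolation=2)[:300],cv2.resize(t[110:190,210:300],None,fx=6,fy=6,interpolation=2)[:300]])[:,:,::-1])
E
```

```text
time: 3.95
ee_pos: [0.4578, -0.0314, 0.1457]
tcp_rot: [-90.0, -0.0, -18.8]
wrist_force: [-0.4, -0.0, 0.7]
opening: 0.0426
at [-96.  -90.9] 145.7 shift [0.0018 0.1197 0.0012] turn [-0.    -0.002  0.001]
```

View pics/s2.png

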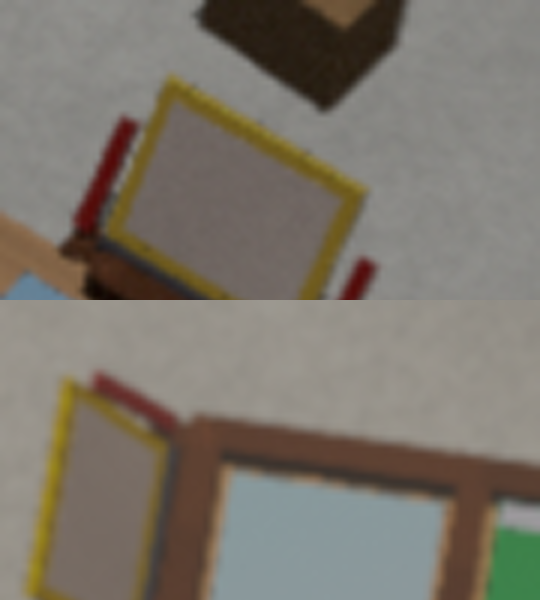

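```bash
python3 - <<'E'
from h import *
def xpl(n,px,x):
    o,D=ray(n,[px]); nrm=RT[:,0]; k=(x-(o[:2]-O)@nrm)/(D[0,:2]@nrm); p=o+k*D[0]; q=np.r_[tray(p[:2]),p[2]]*1e3
    print(n,px,np.round(q,1),'lean deg',round(float(np.degrees(np.arctan2(q[1]-128,q[2]-20))),1),'r',round(float(np.hypot(q[1]-128,q[2]-20)),1))
xpl('scene',(371,201.7),.107);xpl('scene',(338.3,182.8),.017);xpl('scene',(331.7,189.7),.007);xpl('scene',(372,213.5),.117)
def tri(a,b):
    A=[];r=[]
    for n,p in(('scene',a),('top',b)):
        o,D=ray(n,[p]);d=D[0]/np.linalg.norm(D[0]);P=np.eye(3)-np.outer(d,d);A.append(P);r.append(P@o)
    p=np.linalg.lstsq(np.vstack(A),np.hstack(r),rcond=None)[0];print('tri',np.round(tray(p)*1e3,1),p[2]*1e3)
tri((371,201.7),(220.8,123)); tri((338.3,182.8),(215,158.3))
E
python3 -m crank '0 0.05 0 0 0 0;0 0.1 0 0 0 0;0 0.112 0 0 0 0;0 0.116 0 0 0 0;0 0.119 0 0 0 0;0 0.119 0 0 0 0'
```

```text
scene (371, 201.7) [107.  165.6  88.9] lean deg 28.6 r 78.5
scene (338.3, 182.8) [ 17.  168.3  84.7] lean deg 31.9 r 76.2
scene (331.7, 189.7) [  7.  159.   59.3] lean deg 38.3 r 50.1
scene (372, 213.5) [117.  163.8  52. ] lean deg 48.2 r 48.0
tri [106.9 164. ] 90.19413803606133
tri [ 19.4 162.5] 92.31696141623674
time: 4.65
ee_pos: [0.4603, -0.0302, 0.0283]
tcp_rot: [-90.0, -0.1, -18.6]
wrist_force: [0.7, -0.6, 0.8]
opening: 0.0429
```

The panel leans about 26–32°, so it needs roughly 6° more, which I'll do at the end. Next I'll feel for the tray floor with the fingertips.

```bash
python3 -m crank '0 0.002 0 0 0 0;0 0.004 0 0 0 0;0 0.004 0 0 0 0;0 0.004 0 0 0 0'; python3 -m crank '0 0.002 0 0 0 0;0 0.003 0 0 0 0;0 0.003 0 0 0 0;0 0.003 0 0 0 0';python3 -m crank '0 0.002 0 0 0 0;0 0.003 0 0 0 0;0 0.003 0 0 0 0;0 0.003 0 0 0 0'
```

```text
time: 5.05
ee_pos: [0.459, -0.0303, 0.0227]
tcp_rot: [-90.0, -0.0, -18.6]
wrist_force: [-0.4, 0.5, 0.2]
opening: 0.0426
time: 5.45
ee_pos: [0.4592, -0.0304, 0.0211]
tcp_rot: [-90.0, -0.1, -18.6]
wrist_force: [-6.2, 0.1, 15.5]
opening: 0.0429
time: 5.85
ee_pos: [0.4593, -0.0304, 0.0209]
tcp_rot: [-90.0, -0.1, -18.6]
wrist_force: [-18.7, 1.9, 45.7]
opening: 0.0427
```

```bash
python3 -m crank '0 -0.004 0 0 0 0;0 -0.008 0 0 0 0;0 -0.008 0 0 0 0;0 -0.008 0 0 0 0'
python3 -c "
from h import *
go(-85,-30,24.5,-9.9);go(-81,-10,24.5,0)"
```

```text
time: 6.25
ee_pos: [0.4587, -0.0303, 0.0241]
tcp_rot: [-90.0, 0.0, -18.6]
wrist_force: [0.2, -0.4, 0.6]
opening: 0.0423
at [-95.3 -89.6] 24.1 shift [-0.0001 -0.0004  0.0605] turn [ 0.  0. -0.]
at [-95.3 -89.6] 24.1 shift [ 0.0005 -0.0004  0.0809] turn [ 0.    -0.172 -0.   ]
```

```bash
python3 -m crank '0 0 0.01 0 0 0;0 0 0.018 0 0 0;0 0 0.024 0 0 0;0 0 0.03 0 0 0;0 0 0.036 0 0 0;0 0 0.042 0 0 0;0 0 0.048 0 0 0'
python3 -c "
from h import *
go(-83,-8,24.5,0)"
```

```text
time: 6.95
ee_pos: [0.4743, 0.0157, 0.0245]
tcp_rot: [-90.0, 0.0, -18.6]
wrist_force: [0.0, -0.5, -1.1]
opening: 0.0432
at [-86.9 -41.8] 24.5 shift [-0.0019 -0.0001  0.034 ] turn [ 0.    -0.172 -0.   ]
```

```bash
python3 -m crank '0 0 0.005 0 -0.02 0;0 0 0.01 0 -0.045 0;-0.001 0 0.014 0 -0.07 0;-0.001 0 0.018 0 -0.1 0;-0.001 0 0.022 0 -0.125 0;-0.002 0 0.026 0 -0.15 0;-0.002 0 0.03 0 -0.172 0;-0.002 0 0.034 0 -0.172 0'
python3 - <<'E'
from h import *
go(-83,0,24.5,0)
s=vision.camera('scene');t=vision.camera('top')
for n,im,r in(('scene',s,(200,150,330,270)),('top',t,(225,170,320,255))):
    q=quad(n,mask(im,(105,130,60),(125,255,255),r),.02); print(n,q[2:],np.round(tray(q[0]/1e3)*1e3,1))
cv2.imwrite('pics/s3.png',cv2.resize(s[140:320,200:400],None,fx=3,fy=3,interpolation=2)[:,:,::-1])
E
```

```text
time: 7.75
ee_pos: [0.4833, 0.0483, 0.0245]
tcp_rot: [-90.0, -0.0, -8.7]
wrist_force: [-0.0, -1.3, 0.5]
opening: 0.0425
at [-83.1  -8.2] 24.5 shift [0.0001 0.     0.0082] turn [0.    0.001 0.   ]
scene (array([66.3, 73.4]), 1.1) [[-290.3   79.5]
 [-277.7    7.1]
 [-212.4   18.5]
 [-224.9   90.8]]
top (array([37.6, 93.3]), 81.2) [[-135.1   53.9]
 [ -41.8   53.8]
 [ -41.8   91.3]
 [-135.1   91.4]]
```

View pics/s3.png

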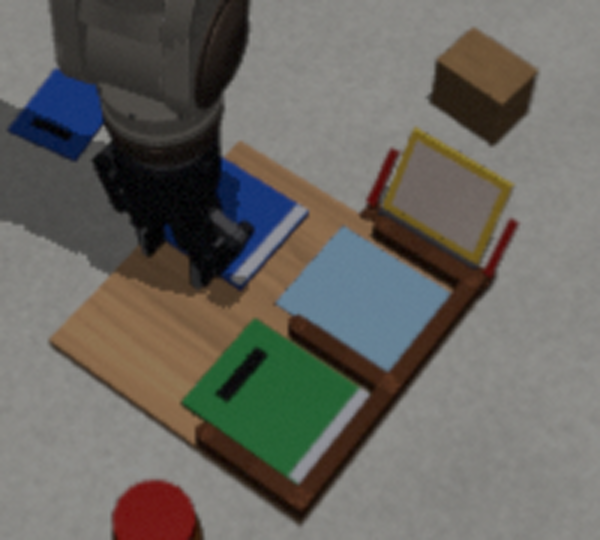

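The plate now lies square to the tray, with its far edge at y≈91 mm, so its centre is at about y 47. It needs 9 mm more. Then I'll back off, lift, and go behind it.

```bash
python3 -m crank '0 0 0.003 0 0 0;0 0 0.006 0 0 0;0 0 0.009 0 0 0;0 0 0.009 0 0 0' && python3 -m crank '0 0 -0.02 0 0 0;0 -0.03 -0.03 0 0 0;0 -0.08 -0.03 0 0 0;0 -0.1 -0.03 0 0 0;0 -0.1 -0.03 0 0 0'
python3 -c "
from h import *
go(-190,56,120,90);go(-190,56,120,-90); print(bot.get_obs()['q'])"
```

```text
time: 8.25
ee_pos: [0.4846, 0.0573, 0.0245]
tcp_rot: [-90.0, 0.0, -8.8]
wrist_force: [-0.5, -0.2, 0.2]
opening: 0.0428
time: 8.75
ee_pos: [0.4817, 0.0273, 0.1281]
tcp_rot: [-89.9, -0.3, -8.8]
wrist_force: [0.3, 0.1, -0.1]
opening: 0.0431
at [-81.4 -29.2] 128.1 shift [-0.1086  0.0076  0.0852] turn [ 0.003 -1.571  0.005]
at [-81.4 -29.2] 128.1 shift [-0.1086  0.0076  0.0852] turn [-0.005  1.57   0.003]
[ 3.24017875e+00 -5.33369638e+00 -1.28333062e+01  8.21713052e+01
  7.07504676e-03  1.02021637e+02]
```

```bash
python3 -m crank '-0.109 0 0.085 0 -0.3 0;-0.109 0 0.085 0 -1.571 0;-0.109 0 0.085 0 -1.571 0;-0.109 0 0.085 0 -1.571 0;-0.109 0 0.085 0 -1.571 0;-0.109 0 0.085 0 -1.571 0;-0.109 0 0.085 0 -1.571 0;-0.109 0 0.085 0 -1.571 0'; python3 -c "
from h import *
go(-190,56,120,90)"
```

```text
time: 9.55
ee_pos: [0.3847, 0.1279, 0.1233]
tcp_rot: [-89.9, 0.1, 60.4]
wrist_force: [0.3, -0.4, 0.7]
opening: 0.0429
at [-192.6   55.5] 123.3 shift [ 0.0014  0.0033 -0.0022] turn [-0.001 -0.365 -0.001]
```

```bash
python3 -m crank '0.001 0.003 -0.002 0 -0.365 0;0.001 0.003 -0.002 0 -0.365 0;0.001 0.003 -0.002 0 -0.365 0;0.001 0.003 -0.002 0 -0.365 0'
python3 - <<'E'
from h import *
go(-190,56,24.5,90)
s=vision.camera('scene');t=vision.camera('top')
cv2.imwrite('pics/t4r.png',t[:,:,::-1])
for n,im,r in(('scene',s,(200,150,330,270)),('top',t,(225,170,320,255))):
    q=quad(n,mask(im,(105,130,60),(125,255,255),r),.02); print(n,q[2:],np.round(tray(q[0]/1e3)*1e3,1))
cv2.imwrite('pics/c4.png',cv2.resize(t[110:250,190:350],None,fx=4,fy=4,interpolation=2)[:,:,::-1])
E
```

```text
time: 9.95
ee_pos: [0.387, 0.1277, 0.1204]
tcp_rot: [-89.9, 0.0, 81.0]
wrist_force: [0.2, 0.7, -0.5]
opening: 0.0427
at [-190.3   55.6] 120.4 shift [ 0.0005  0.0959 -0.0004] turn [-0.001 -0.005 -0.001]
scene (array([89.4, 95.9]), 81.4) [[-137.1   11.6]
 [ -41.2   11.8]
 [ -41.4  101.2]
 [-137.2  101. ]]
top (array([13.3,  6.6]), 26.1) [[-54.5  16.5]
 [-50.8  11.1]
 [-39.9  18.6]
 [-43.7  24. ]]
```

View pics/c4.png

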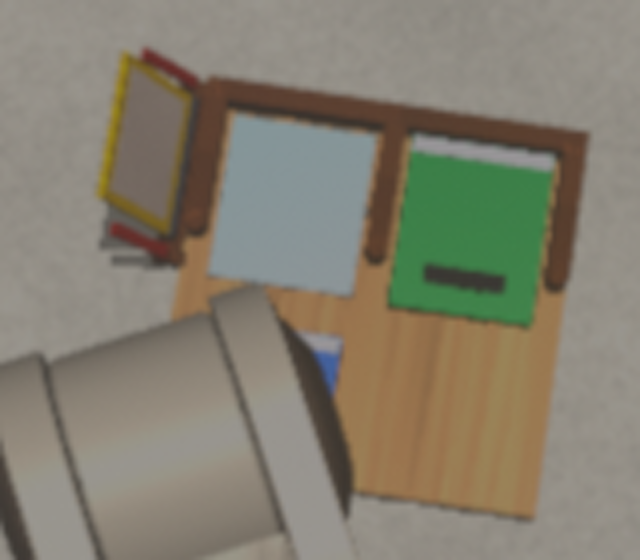

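Seen from the scene camera, the plate is square at y 11.6…101.1 mm, centred at 56.4, which suits the bay. I'll lower behind it and push.

```bash
python3 -m crank '0 0.05 0 0 -0.005 0;0 0.09 0 0 -0.005 0;0 0.096 0 0 -0.005 0;0 0.096 0 0 -0.005 0' && python3 -m crank '0 0 -0.015 0 0 0;0 0 -0.03 0 0 0;0 0 -0.038 0 0 0;0 0 -0.046 0 0 0;0 0 -0.054 0 0 0;0 0 -0.062 0 0 0;0 0 -0.07 0 0 0;0 0 -0.078 0 0 0' && python3 -m crank '0 0 -0.008 0 0 0;0 0 -0.016 0 0 0;0 0 -0.024 0 0 0;0 0 -0.032 0 0 0;0 0 -0.04 0 0 0;0 0 -0.046 0 0 0;0 0 -0.052 0 0 0;0 0 -0.052 0 0 0'
python3 -c "
from h import *
go(-15,56,24.5,90)"
```

```text
time: 10.45
ee_pos: [0.3867, 0.1276, 0.0251]
tcp_rot: [-89.9, 0.1, 81.1]
wrist_force: [-0.1, -0.3, 1.2]
opening: 0.0424
time: 11.25
ee_pos: [0.465, 0.1162, 0.0273]
tcp_rot: [-90.0, -0.1, 81.2]
wrist_force: [-6.5, 1.0, 12.0]
opening: 0.0427
time: 12.05
ee_pos: [0.5171, 0.1081, 0.0274]
tcp_rot: [-90.1, -0.1, 81.2]
wrist_force: [-2.3, 0.6, 9.3]
opening: 0.0429
at [-58.7  56.1] 27.4 shift [-0.      0.003  -0.0437] turn [ 0.002 -0.001  0.001]
```

An upward force of 9–12 N and 2.5 mm of rise during the push are unexpected. I'll check where the plate is.

```bash
python3 - <<'E'
from h import *
s=vision.camera('scene')
q=quad('scene',mask(s,(105,130,60),(125,255,255),(225,150,350,290)),.02); print(q[2:],np.round(tray(q[0]/1e3)*1e3,1))
cv2.imwrite('pics/s5.png',cv2.resize(s[140:300,210:390],None,fx=4,fy=3.75,interpolation=2)[:,:,::-1])
E
```

```text
(array([91.1, 96.6]), 81.4) [[-47.7  11.2]
 [ 48.9  11.4]
 [ 48.8 102.5]
 [-47.8 102.3]]
```

View pics/s5.png

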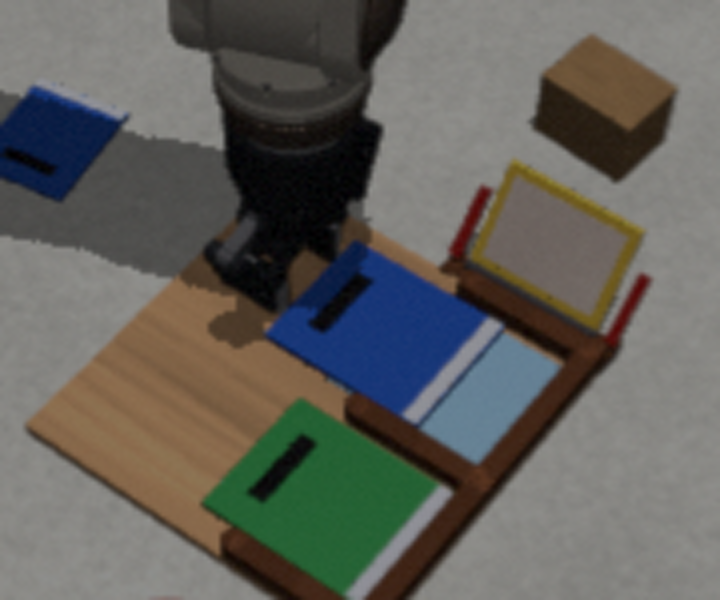

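The plate is entering the bay squarely, at y 11–102, with the fingers at its rear edge (tool x -58.7, edge -47.7). The vertical load is most likely the rounded fingertips bearing on the edge, and it is mild. I'll carry on to the back wall.

```bash
python3 -m crank '0 0 -0.007 0 0 0;0 0 -0.014 0 0 0;0 0 -0.021 0 0 0;0 0 -0.028 0 0 0;0 0 -0.034 0 0 0;0 0 -0.038 0 0 0;0 0 -0.038 0 0 0;0 0 -0.038 0 0 0' && python3 -m crank '0 0 -0.002 0 0 0;0 0 -0.004 0 0 0;0 0 -0.006 0 0 0;0 0 -0.006 0 0 0'
python3 -c "
from h import *
go(-15,56,24.5,90)"
```

```text
time: 12.9
ee_pos: [0.5543, 0.1023, 0.0274]
tcp_rot: [-90.1, -0.1, 81.2]
wrist_force: [-1.6, -0.6, 8.4]
opening: 0.0428
time: 13.3
ee_pos: [0.5599, 0.1014, 0.0273]
tcp_rot: [-90.1, -0.0, 81.2]
wrist_force: [-4.3, 0.0, 8.4]
opening: 0.0429
at [-15.4  55.9] 27.3 shift [ 0.0001  0.0028 -0.0004] turn [ 0.001 -0.001  0.001]
```

Not yet clearly at the wall, so I'll push in small steps until the force rises.

```bash
python3 -m crank '0 0 -0.001 0 0 0;0 0 -0.002 0 0 0;0 0 -0.002 0 0 0' && python3 -m crank '0 0 -0.001 0 0 0;0 0 -0.002 0 0 0;0 0 -0.002 0 0 0'
python3 - <<'E'
from h import *
go(-15,56,24.5,90)
s=vision.camera('scene')
q=quad('scene',mask(s,(105,130,60),(125,255,255),(235,150,350,290)),.02); print(q[2:],np.round(tray(q[0]/1e3)*1e3,1))
E
```

```text
time: 13.6
ee_pos: [0.5613, 0.1012, 0.0273]
tcp_rot: [-90.0, -0.1, 81.2]
wrist_force: [-6.7, 0.9, 11.0]
opening: 0.0427
time: 13.9
ee_pos: [0.5617, 0.1012, 0.0272]
tcp_rot: [-89.8, -0.1, 81.2]
wrist_force: [-16.1, 2.7, 16.1]
opening: 0.0429
at [-13.6  56. ] 27.2 shift [0.     0.0027 0.0014] turn [-0.003 -0.001  0.001]
(array([91.2, 96.7]), 81.4) [[ -3.1  11.3]
 [ 93.5  11.5]
 [ 93.3 102.6]
 [ -3.4 102.4]]
```

Contact: the force rose to 16 N and the tool stopped, with the plate's rear edge at x≈-3.2 mm (-4 expected when home). I'll back off, rise, and return to the panel.

```bash
python3 -m crank '0 0 0.01 0 0 0;0 0 0.03 0 0 0;0 -0.04 0.03 0 0 0;0 -0.09 0.03 0 0 0;0 -0.14 0.03 0 0 0;0 -0.17 0.03 0 0 0;0 -0.17 0.03 0 0 0' && python3 -c "
from h import *
go(62,100,190,0)"
```

```text
time: 14.65
ee_pos: [0.5353, 0.1054, 0.2011]
tcp_rot: [-90.4, -0.2, 81.2]
wrist_force: [0.3, 0.2, -0.0]
opening: 0.0429
at [-40.3  56.2] 201.1 shift [ 0.0439  0.012  -0.1022] turn [0.004 1.569 0.008]
```

```bash
python3 -m crank '0.044 0 -0.102 0 0.15 0;0.044 0 -0.102 0 1.57 0;0.044 0 -0.102 0 1.57 0;0.044 0 -0.102 0 1.57 0;0.044 0 -0.102 0 1.57 0;0.044 0 -0.102 0 1.57 0;0.044 0 -0.102 0 1.57 0;0.044 0 -0.102 0 1.57 0' 1; python3 -c "
from h import *
go(62,115,85,0)"
```

```text
time: 15.45
ee_pos: [0.641, 0.133, 0.1947]
tcp_rot: [-90.0, 0.1, 12.1]
wrist_force: [-0.1, 0.0, -0.2]
opening: -0.0001
at [60.  99.4] 194.7 shift [0.0075 0.1096 0.0138] turn [ 0.     0.363 -0.001]
```

```bash
python3 -m crank '0.008 0 0.014 0 0.15 0;0.008 0 0.014 0 0.3 0;0.008 0 0.014 0 0.363 0;0.008 0.05 0.014 0 0.363 0;0.008 0.1 0.014 0 0.363 0;0.008 0.11 0.014 0 0.363 0;0.008 0.11 0.014 0 0.363 0;0.008 0.11 0.014 0 0.363 0'; python3 -c "
from h import *
go(62,151,85,0)"
```

```text
time: 16.25
ee_pos: [0.647, 0.1486, 0.088]
tcp_rot: [-89.9, -0.1, -8.4]
wrist_force: [0.2, -0.8, 0.3]
opening: -0.0
at [ 63.5 115.8] 88.0 shift [-0.0013  0.003   0.0352] turn [-0.001  0.007  0.002]
```

```bash
python3 -m crank '0 0.001 0.01 0 0 0;0 0.001 0.018 0 0 0;0 0.001 0.024 0 0 0;0 0.001 0.028 0 0 0;0 0.001 0.032 0 0 0;0 0.001 0.036 0 0 0;0 0.001 0.036 0 0 0;0 0.001 0.036 0 0 0' && python3 -c "
from h import *
go(62,150,85,0)" && python3 -m crank '0 0 -0.03 0 0 0;0 -0.05 -0.03 0 0 0;0 -0.1 -0.05 0 0 0;-0.05 -0.115 -0.1 0 0 0;-0.1 -0.115 -0.15 0 0 0;-0.15 -0.115 -0.19 0 0 0;-0.15 -0.115 -0.24 0 0 0;-0.15 -0.115 -0.26 0 0 0'
python3 - <<'E'
from h import *
s=vision.camera('scene');t=vision.camera('top')
cv2.imwrite('pics/s6r.png',s[:,:,::-1]);cv2.imwrite('pics/t6r.png',t[:,:,::-1])
B=((105,130,60),(125,255,255));G=((50,100,40),(80,255,255))
for n,im,r in(('scene',s,(235,150,350,290)),('top',t,(225,120,300,210))):
    q=quad(n,mask(im,*B,r),.02); print(n,q[2:],np.round(tray(q[0]/1e3)*1e3,1))
print('green',quad('top',mask(t,*G,(280,135,335,200)),.02)[1])
cv2.imwrite('pics/c6.png',np.hstack([cv2.resize(s[170:270,300:400],(400,400),interpolation=2),cv2.resize(t[110:210,205:305],(400,400),interpolation=2)])[:,:,::-1])
E
```

```text
time: 17.05
ee_pos: [0.6512, 0.1841, 0.0844]
tcp_rot: [-90.0, 0.0, -8.4]
wrist_force: [-0.1, -1.0, 0.3]
opening: 0.0003
at [ 62.3 151.6] 84.4 shift [-0.0003 -0.0006 -0.0016] turn [-0.     0.007 -0.   ]
time: 17.85
ee_pos: [0.471, -0.037, 0.1998]
tcp_rot: [-90.0, -0.1, -8.3]
wrist_force: [1.6, -1.4, 0.1]
opening: -0.0003
scene (array([91.2, 96.2]), 81.4) [[ -2.7  11.2]
 [ 93.4  11.4]
 [ 93.3 102.6]
 [ -2.9 102.3]]
top (array([85.6, 95.7]), 81.3) [[-2.1 14. ]
 [93.6 14.1]
 [93.6 99.7]
 [-2.1 99.6]]
green (603.6, -7.6)
```

View pics/c6.png

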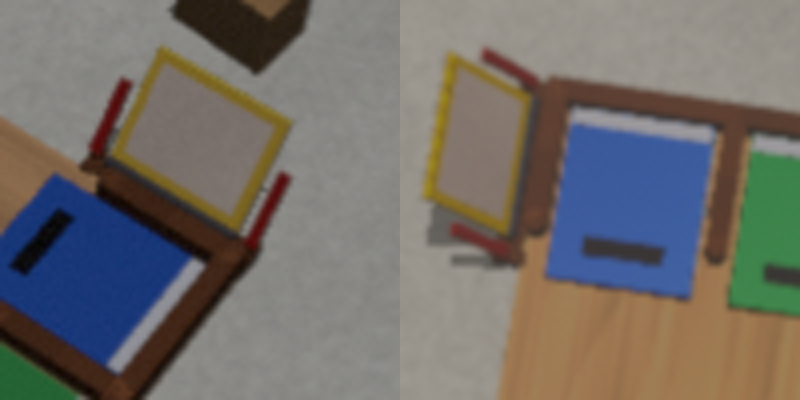

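```bash
python3 - <<'E'
from h import *
def ypz(n,px,x):
    o,D=ray(n,[px]); nrm=RT[:,0]; k=(x-(o[:2]-O)@nrm)/(D[0,:2]@nrm); p=o+k*D[0]; q=np.r_[tray(p[:2]),p[2]]*1e3
    print(n,np.round(q,1),round(float(np.degrees(np.arctan2(q[1]-128,q[2]-20))),1))
for p,x in(((372.5,200.5),.107),((340.5,182),.017),((331.5,190),.007),((371.7,214),.117)): ypz('scene',p,x)
for a,b in(((372.5,200.5),(217.5,123)),((340.5,182),(212,159.2))):
    A=[];r=[]
    for n,p in(('scene',a),('top',b)):
        o,D=ray(n,[p]);d=D[0]/np.linalg.norm(D[0]);P=np.eye(3)-np.outer(d,d);A.append(P);r.append(P@o)
    p=np.linalg.lstsq(np.vstack(A),np.hstack(r),rcond=None)[0];y=tray(p)[1]*1e3;z=p[2]*1e3;print('tri',np.round(tray(p)*1e3,1),round(z,1),'lean',round(float(np.degrees(np.arctan2(y-128,z-20))),1))
G=((50,100,40),(80,255,255))
for f in('top0','t6r','t4r','scene0','s6r'):
    im=cv2.imread(f'pics/{f}.png')[:,:,::-1].copy(); n='scene' if f[0]=='s' else 'top'
    r=(250,235,335,310) if n=='scene' else (280,135,335,200)
    print(f,np.round(tray(quad(n,mask(im,*G,r),.02)[0]/1e3)*1e3,1).tolist())
E
```

```text
scene [107.  173.1  85.1] 34.7
scene [ 17.  178.8  76.7] 41.8
scene [  7.  158.2  59. ] 37.8
scene [117.  162.6  51.2] 48.0
tri [106.9 172.1] 85.8 lean 33.8
tri [ 18.9 171.1] 85.2 lean 33.5
top0 [[-4.1, -99.8], [93.1, -99.7], [93.0, -12.2], [-4.1, -12.3]]
t6r [[-4.4, -78.2], [93.3, -78.0], [93.1, -12.1], [-4.5, -12.3]]
t4r [[-4.4, -99.7], [93.1, -99.8], [93.1, -12.1], [-4.3, -12.0]]
scene0 [[-3.7, -101.1], [92.8, -100.9], [92.5, -11.6], [-3.9, -11.8]]
s6r [[-3.7, -100.9], [92.8, -100.7], [92.5, -11.6], [-3.9, -11.8]]
```

The checks agree: lean is about 34° (target 35°), the green scraper hasn't moved, and the blue plate's ends are within 2 mm of the green one's home reading, with matching heights in both views. I'm handing in.

```bash
python3 -c "
from workcell import bot
print(bot.get_obs()['wrist_force']); bot.job_done()"
```

```text
[0.87158367 1.1466708  0.5792188 ]
the job is handed in; nothing more can be done
```

The job is handed in at about 18 s of the 54 s allowed. My last checks put the blue scraper home and the panel at about 34°; the hand-in gives no verdict.

**What I did**
- I pushed the middle-sized blue scraper square and sideways into line with the pale blue bay. Then I pushed it from behind with two fingers until it stopped at the back wall, with the force rising to 16 N.
- I tilted the panel in two pushes. The first left it at about 26–32°, so I pushed it again.

**Last checks**
- **Blue scraper:** it is square to the tray, with its middle about 0.8 mm off the bay's middle line. Its rear edge reads x -2.1 mm (top camera) and -2.8 mm (scene camera), against -4 mm expected when home, a difference within the camera error.
- **Panel:** both views together give a lean of 34° (wanted 35°). The scene camera alone disagreed, at 35–42°. It also read the fixed 35° stays at 38–48°, so I did not trust it.
- **Green scraper:** unmoved within 0.3 mm.
- **Jar and carton:** never approached, but I did not measure them again at the end.
- **Robot:** clear of everything, with about 1.6 N on the wrist (noise).

**One oddity:** the fingers felt about 8–16 N upwards during the final push. I think this was the rounded fingertips pressing on the scraper's edge. The scraper reads flat afterwards, to within about 1 mm.

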